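Test three contact leaves and cap off the tired one

TASK

One of the three spring leaves on the contact rack has gone tired. Working along the row from the robot's left to its right, press each leaf straight down on its mid-span rivet with closed fingertips to about 10 N, hold it steady there for half a second and judge how far it gives; never put more than 18 N on a leaf, which would bend it for good. Then take that pole out of use by putting the grey rubber post cover fully home over the post of the leaf that gives most, let go, and leave the test box switch and the loose things around as they are.

Things in the scene. Friction and masses are not known exactly. Their poses are not given: they have to be found in the camera images.
- rack: fixed aluminium plate 170 x 260 x 6 mm; origin centre of underside, x along the leaves from posts to free tips, y along the row to the robot's left. Three black holders stand on it at y = +78, 0, -78 mm (left, middle, right), pointing along x: foot 140 x 42 x 8 mm, and at its -x end a block 38 x 42 mm, flat top 42 mm above the bench, which clamps the leaf
- leaf_a: spring-steel leaf 20 mm wide, 2 mm thick, level, springs back; origin on its bending line, 7 mm out from its clamping edge; x to the free end, z up; dips about y in proportion to force. Free span 90 mm, tip 5 mm upturned, 26 mm clear below. All three look alike; one, in any place, is tired. At 10 N on the rivet a sound leaf gives about 3 mm there, the tired one about 7 mm
- leaf_b: spring-steel leaf 20 mm wide, 2 mm thick, level, springs back; origin on its bending line, 7 mm out from its clamping edge; x to the free end, z up; dips about y in proportion to force. Free span 90 mm, tip 5 mm upturned, 26 mm clear below. All three look alike; one, in any place, is tired. At 10 N on the rivet a sound leaf gives about 3 mm there, the tired one about 7 mm
- leaf_c: spring-steel leaf 20 mm wide, 2 mm thick, level, springs back; origin on its bending line, 7 mm out from its clamping edge; x to the free end, z up; dips about y in proportion to force. Free span 90 mm, tip 5 mm upturned, 26 mm clear below. All three look alike; one, in any place, is tired. At 10 N on the rivet a sound leaf gives about 3 mm there, the tired one about 7 mm
- rivet_a (a point): centre of the flat top of the brass rivet at mid-span of leaf_a, the place to press: 12 mm across, 3 mm proud of the leaf, 45 mm from the clamping edge, 45 mm above the bench at rest; moves with the leaf
- rivet_b (a point): centre of the flat top of the brass rivet at mid-span of leaf_b, the place to press: 12 mm across, 3 mm proud of the leaf, 45 mm from the clamping edge, 45 mm above the bench at rest; moves with the leaf
- rivet_c (a point): centre of the flat top of the brass rivet at mid-span of leaf_c, the place to press: 12 mm across, 3 mm proud of the leaf, 45 mm from the clamping edge, 45 mm above the bench at rest; moves with the leaf
- post_a (a point): foot of the brass post beside leaf_a's root, on the block's flat top 42 mm above the bench, 64 mm behind the rivet; axes as the rack's. Washer 18 mm across x 2 mm, hex nut 14.6 mm across flats x 9 mm, post end 9.4 mm across, top 22 mm up. A cover fully home has its underside centre here, rim on the flat top; the flat reaches 5 mm beyond it to each side, so keep fingertips above it
- post_b (a point): foot of the brass post beside leaf_b's root, on the block's flat top 42 mm above the bench, 64 mm behind the rivet; axes as the rack's. Washer 18 mm across x 2 mm, hex nut 14.6 mm across flats x 9 mm, post end 9.4 mm across, top 22 mm up. A cover fully home has its underside centre here, rim on the flat top; the flat reaches 5 mm beyond it to each side, so keep fingertips above it
- post_c (a point): foot of the brass post beside leaf_c's root, on the block's flat top 42 mm above the bench, 64 mm behind the rivet; axes as the rack's. Washer 18 mm across x 2 mm, hex nut 14.6 mm across flats x 9 mm, post end 9.4 mm across, top 22 mm up. A cover fully home has its underside centre here, rim on the flat top; the flat reaches 5 mm beyond it to each side, so keep fingertips above it
- cover: grey rubber post cover: round hollow cap standing mouth down on the bench, 32 mm outside diameter (29 mm at the top edge), 34 mm high plus a 3 mm nub, mouth 24 mm wide and 29 mm deep, 30 g; origin at the centre of its open underside, z up
- testbox: grey steel test box with an aluminium top panel, 120 x 100 x 62 mm, two brass terminals and a chrome toggle switch; fixed, not part of the job; origin at the centre of its underside
- toggle_tip (a point): tip of the chrome toggle (27 mm long) on the test box, 94 mm above the bench; to be left as it is
- probe: green plastic tester probe body lying on the bench, 150 mm long with black tail and steel point, 26 mm at its finger guard, 16 mm high; origin on its underside just behind the guard, x towards the point; bystander
- bracket: steel battery hold-down bracket, angle section 26 x 26 x 3 mm, 180 mm long along x, lying on one flange; origin at the centre of its underside; bystander
- nut: loose brass marine terminal nut, hexagon 14.6 mm across flats, 9 mm high; origin at the centre of its underside; bystander
Mind the look-alikes: they are no part of the job. Several things have the shape of the cover; the one meant has the colours described above.

How it is judged:
By the outcome, as a careful person would: the job done as asked, in the order asked, and still so for the second after the job is handed in, with the robot touching nothing.
It also fails if it takes over 67 s, if anything falls off the work surface, if the arm or the gripper's body presses on something with over 40 N, if the wrist force passes 120 N, or if a joint passes its speed limit or range.

ROBOT

A 6-joint arm with a two-finger parallel gripper is mounted at the origin on the work surface. World frame = base frame: x ahead of the robot, y to its left, z up, the work surface at z = 0. Lengths are in m, angles in rad, forces in N, time in s.
With the tool pointing down it reaches from about 0.425 to 0.95 m from the base axis. Payload 3.5 kg.
Tool frame: the origin (TCP) lies between the finger pads; the fingertips stand 22 mm ahead of it and the grasp point (between the pads) lies 3 mm ahead of it (ctrl.nose_length is the z of the fingertips in the tool frame, in m); z points along the fingers, y is the line along which they close (so a half turn about z gives the same grasp; the last joint's range is limited). The gripper opens to 85 mm and grips with 20 to 120 N. Pads are 22 mm wide; open, the fingers measure 114 mm over their backs; the gripper's body (76 mm by 85 mm) begins 54 mm behind the grasp point. The pads swing forward as they close: fully open they stand 13 mm farther back than shut.
Start: joints at [1.192, 0.286, 1.577, -0, 1.279, -0.15], TCP at [0.153, 0.657, 0.253] pointing down, gripper open.
Joint ranges: [-2.77, 2.77], [-0.9, 2.22], [0.21, 2.48], [-1.53, 4.67], [0.24, 2.81], [-2.84, 2.84]. Speed limits (rad/s): [2.79, 2.79, 3.14, 3.14, 3.14, 3.14].

INTERFACE

Orientations are given as a unit quaternion [x, y, z, w].
In Python, from plant import ctrl gives the robot as it stands. The module is installed in compiled form; this text tells all that it offers.
- The arm moves only by the tool send_rows, never from a script. Its argument "rows" is text: rows parted by semicolons, each of 7 numbers parted by spaces: the turn, a rotation vector about the tool's x, y, z in degrees, then the shift along the tool's x, y, z in mm, then the opening, from -1 (shut) to 1 (fully open). A call has 1 to 8 rows; each row is the pose to reach, as a shift and turn from the pose commanded when the call began, along the tool's axes at that moment; what a row does not reach only later rows make up. A row lasts 1/8 s, in which the tool goes at most 62.5 mm and 10.7 degrees, less where a joint would pass 70% of its speed; a pose out of reach is approached as far as the arm can. A call with a gripper value outside its range is refused whole. The fingers move at their own pace and stop on an object; "grip_force" is the grip in N (left out, the last holds). Time passes only in rows, so rows that repeat a pose let the fingers close. It gives the time, the measured TCP pose, the force, the opening and the grip force at its end, in the units of the state.
- ctrl.get_state(): the state, without advancing time (a new reading comes with each control period).
- ctrl.read_camera(name): name is "scene" or "top"; returns a dict with "color" (480x640x3 uint8, red, green, blue), "fx", "fy", "cx", "cy" (pixels), "D" ([k1, k2, p1, p2, k3] as OpenCV has them; the pictures are not rectified), "extrinsics" (4x4, takes a point from world to camera coordinates). Camera axes: x right, y down, z forward; pixel columns grow to the right and rows downward; lengths in m; the calibration is good to about 2 mm. A picture is of the moment at which its call begins. There is no depth.
- ctrl.sign_off(): hands the job in; it is judged then, once.
Trained networks look in a picture, given as the dict that the camera call returned (one of the last four; its "shot" number tells which), for a name from the list of things; names that differ only in an ending like _2 or _b are one class to them, and where a whole thing is asked for, a point or a joint stands for the part that bears it (a point fixed in the world has none). Each returns a list of dicts, best first, with "p" (0 to 1); they miss things now and then, are a little off and sometimes report something else, mostly with a low value. They report only what shows in the picture. A call takes as long as a camera call. They do not tell look-alikes from the thing itself.
- ctrl.look_for(picture, target): "position" ([x, y, z] in m, in the coordinates of the camera as it stood for that picture, good to about 4 mm: the middle of the surface that is visible of it).
The state is a dict: "time": time; "qpos": joint angles; "dq": joint speeds; "joint_efforts": joint torques, N m; "eef_pos": TCP position; "tcp_rot": TCP orientation; "contact_force": force on the tool from outside, world axes, zero at the start; "wrist_torque": the same for the moment, N m; "opening": opening from 0.0 (shut) to 1.0 (fully open); "finger_force": force on a finger pad.
Only numpy, scipy, OpenCV 4.12 (cv2) and the standard library are available. Lean on these libraries where they do the work, as an engineer would, in place of code of your own. Each camera call takes 0.05 s, during which the arm holds its last target. There are 200 camera calls.

## Working session

There is one attempt and no reset: what is moved stays moved. The work goes in short steps, Python scripts to look and compute and a tool call to move; the robot and the scene stay as the last step left them, time stands still between calls to the robot, and variables do not carry over. Pictures are saved under pics/ and viewed, at most 10 in all, crops included, and the job is handed in when it is done.

Besides the shell and the picture viewer there is one more tool, called after ">>>" as name(argument=value, ...) on one line, values as JSON. send_rows: Moves the arm, as the interface text tells. Its arguments: {"type":"object","properties":{"rows":{"type":"string"},"grip_force":{"type":"number"}},"required":["rows"]}

```bash
mkdir -p pics
cat > h.py <<'E'
import numpy as np, cv2
from plant import ctrl
def cam(n):
    d=ctrl.read_camera(n); d['K']=np.array([[d['fx'],0,d['cx']],[0,d['fy'],d['cy']],[0,0,1.]]); d['E']=np.array(d['extrinsics']); d['Dv']=np.array(d['D'],float); return d
def proj(d,P):
    P=np.atleast_2d(np.array(P,float)); r=cv2.Rodrigues(d['E'][:3,:3])[0]
    return cv2.projectPoints(P,r,d['E'][:3,3],d['K'],d['Dv'])[0].reshape(-1,2)
def w(d,p): return d['E'][:3,:3].T@(np.array(p)-d['E'][:3,3])
def ray(d,uv):
    n=cv2.undistortPoints(np.array([[uv]],float),d['K'],d['Dv'])[0,0]; R=d['E'][:3,:3]
    return -R.T@d['E'][:3,3], R.T@np.array([n[0],n[1],1])
def onz(d,uv,z):
    o,v=ray(d,uv); return o+v*(z-o[2])/v[2]
def tri(d1,a,d2,b):
    o1,v1=ray(d1,a);o2,v2=ray(d2,b);v1/=np.linalg.norm(v1);v2/=np.linalg.norm(v2)
    s=np.linalg.lstsq(np.c_[v1,-v2],o2-o1,rcond=None)[0]
    p,q=o1+s[0]*v1,o2+s[1]*v2; return (p+q)/2,np.linalg.norm(p-q)
def save(d,n): cv2.imwrite('pics/'+n,d['color'][:,:,::-1])
E
cat > a.py <<'E'
from h import *
np.set_printoptions(precision=4,suppress=True)
s=ctrl.get_state(); print({k:np.round(v,4) for k,v in s.items()}, ctrl.nose_length)
for n in ['scene','top']:
    d=cam(n); save(d,n+'0.png'); print(n,d['color'].shape,'cam at',-d['E'][:3,:3].T@d['E'][:3,3])
    for t in ['rack','rivet_a','post_a','cover','testbox','toggle_tip','probe','bracket','nut']:
        for r in ctrl.look_for(d,t)[:6]:
            P=w(d,r['position']); print(t,round(r['p'],2),P,proj(d,P)[0].round())
E
python3 a.py
```

```text
{'time': np.float64(0.0), 'qpos': array([ 1.192 ,  0.2872,  1.5782,  0.    ,  1.2786, -0.15  ]), 'dq': array([ 0.0001,  0.0005, -0.0003, -0.0007, -0.0026, -0.0015]), 'joint_efforts': array([  0.0003, -40.598 , -29.2626,  -0.    ,   0.0058,   0.    ]), 'eef_pos': array([0.1528, 0.6568, 0.2519]), 'tcp_rot': array([ 0.1142,  0.9935, -0.0012, -0.0003]), 'contact_force': array([ 0.547 , -0.233 ,  0.0974]), 'wrist_torque': array([ 0.0075, -0.0282, -0.0087]), 'finger_force': np.float64(0.0), 'opening': np.float64(0.9965)} 0.022
scene (480, 640, 3) cam at [ 0.9572 -0.7139  0.6529]
rack 0.87 [0.6163 0.0367 0.0088] [359. 280.]
rack 0.66 [0.5947 0.1347 0.0386] [370. 244.]
rivet_a 0.79 [0.6097 0.0552 0.0406] [361. 263.]
rivet_a 0.77 [0.5918 0.1355 0.0408] [369. 242.]
rivet_a 0.56 [0.5765 0.2092 0.0443] [377. 225.]
post_a 0.94 [0.5821 0.0476 0.0156] [347. 270.]
post_a 0.92 [0.5707 0.1279 0.0164] [359. 250.]
post_a 0.75 [0.6202 0.0376 0.0099] [361. 280.]
post_a 0.68 [0.5506 0.202  0.0244] [365. 230.]
cover 0.85 [ 0.4073 -0.3046  0.0261] [173. 335.]
cover 0.72 [ 0.4761 -0.3136  0.0308] [198. 351.]

[... 208 characters left out ...]
0.5668 0.1145 0.0078] [257. 253.]
rivet_a 0.84 [0.5822 0.2139 0.0438] [212. 249.]
rivet_a 0.63 [0.5179 0.3618 0.0604] [150. 285.]
rivet_a 0.55 [0.6114 0.0572 0.04  ] [277. 228.]
post_a 0.9 [0.5866 0.0507 0.045 ] [281. 237.]
post_a 0.89 [0.5516 0.2012 0.0436] [219. 261.]
post_a 0.64 [0.5691 0.1275 0.043 ] [250. 250.]
cover 0.71 [ 0.3929 -0.2922  0.0396] [442. 299.]
cover 0.55 [ 0.466  -0.3044  0.0327] [441. 267.]
cover 0.36 [0.5706 0.1272 0.0436] [250. 249.]
testbox 0.9 [0.5187 0.3636 0.0601] [149. 284.]
testbox 0.46 [0.5767 0.209  0.0369] [215. 252.]
probe 0.56 [ 0.7161 -0.3465  0.0164] [437. 166.]
bracket 0.73 [ 0.4845 -0.4416  0.0073] [493. 253.]
nut 0.48 [0.5768 0.2065 0.0384] [216. 252.]
```

View pics/scene0.png

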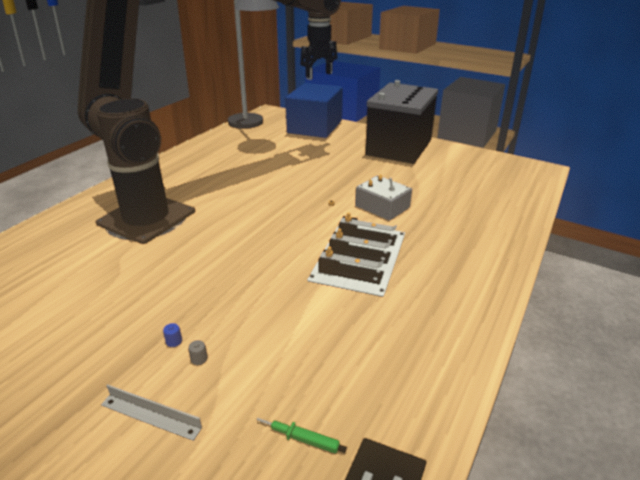

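View pics/top0.png

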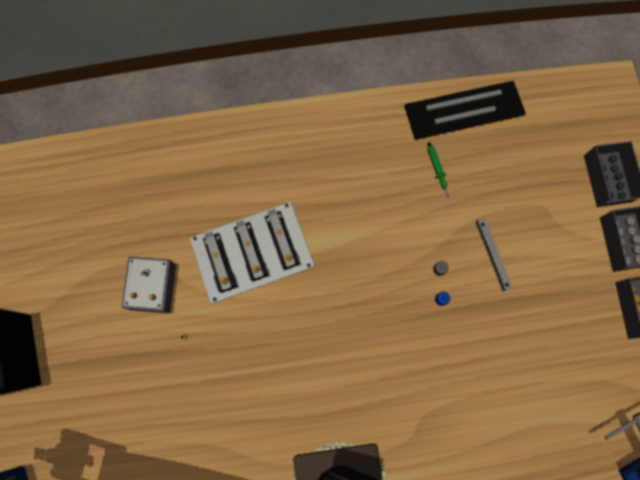

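Scene picture: the rack is around (360,255) with the posts on its left side. The test box is at (383,197), the loose nut at (332,203), the blue cap at (173,335), the grey cap at (198,352), the bracket at (155,415) and the probe at (310,437). 
Top picture: the rack corners are near (191,237), (290,204), (313,266) and (212,300). The grey cap is at (441,268) and the blue cap at (442,299).
Could be taken for the cover: the blue cap (scene 173,335; top 442,299) and the grey cap (scene 198,352; top 441,268). I choose the grey one and check it in a close crop.

```bash
cat > b.py <<'E'
import cv2,numpy as np
t=cv2.imread('pics/top0.png');s=cv2.imread('pics/scene0.png')
def c(im,x,y,w,h,k): return cv2.resize(im[y:y+h,x:x+w],None,fx=k,fy=k,interpolation=cv2.INTER_CUBIC)
a=c(t,185,198,133,106,3);b=c(s,304,208,106,88,3.77); b=cv2.resize(b,(399,318))
d=c(t,420,250,50,60,5);e=c(s,155,315,60,60,5)
m=np.zeros((620,800,3),np.uint8);m=m[:600]
m[:318,:399]=a;m[:318,400:799]=b;m[318:600,:250]=d[:282];m[318:600,260:560]=e[:282]
cv2.imwrite('pics/crop0.png',m)
E
python3 b.py
```

```text
(no output)
```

View pics/crop0.png

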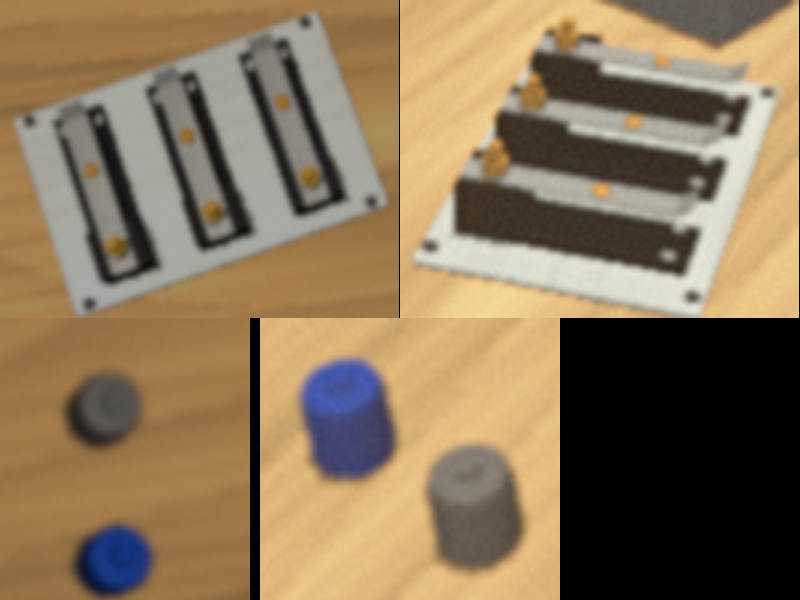

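Close crop: the grey cap shows its nub at top (442,267) and scene (197,345). It is clearly grey next to the blue one, so it is the cover. The rack shows three brass rivets and three posts, all distinct. Next I measure from both views.

```bash
cat > m.py <<'E'
from h import *
from scipy.optimize import least_squares
np.set_printoptions(precision=4,suppress=True)
T=cam('top');S=cam('scene')
def blob(d,guess,f,r=5):
    u,v=np.round(guess).astype(int); p=d['color'][v-r:v+r+1,u-r:u+r+1].astype(float)
    wt=f(p); wt=np.clip(wt-0.5*wt.max(),0,None); Y,X=np.mgrid[-r:r+1,-r:r+1]
    return np.array([u+(wt*X).sum()/wt.sum(),v+(wt*Y).sum()/wt.sum()])
br=lambda p:np.clip(p[...,0]-p[...,2],0,None)
gT=[(215.5,254.7),(247.3,243.3),(279.3,232)];gS=[(373.6,225.2),(366.4,241.8),(357.7,260.6)]
rT=[blob(T,g,br) for g in gT]; rS=[blob(S,g,br,4) for g in gS]
R=[]
for a,b in zip(rT,rS):
    P,e=tri(T,a,S,b); R.append(P); print('rivet',a,b,P,'miss',e)
R=np.array(R); d=R[0]-R[2]; print('span',np.linalg.norm(d),'yaw',np.degrees(np.arctan2(-d[0],d[1])))
gp=[(224,280),(256,268.3),(288.7,257)]; pT=[blob(T,g,br,5) for g in gp]
def fit(cams):
    def res(q,):
        x,y,z,th=q; c,s=np.cos(th),np.sin(th); o=[]
        for cm in cams:
            d,rr=cm
            P=[[x-s*Y,y+c*Y,z] for Y in(.078,0,-.078)]; o.append(proj(d,P)-rr)
            if d is T: o.append((proj(d,[[x-s*Y-.064*c,y+c*Y-.064*s,z+.008] for Y in(.078,0,-.078)])-np.array(pT))*.5)
        return np.concatenate(o).ravel()
    m=R.mean(0); r=least_squares(res,[*m,np.radians(17)]); return r.x, res(r.x).reshape(-1,2)
for c in ([(T,rT),(S,rS)],): 
    q,e=fit(c); print('fit',q,np.degrees(q[3])); print(e)
# cover silhouettes
def sil(d,q):
    a=np.linspace(0,2*np.pi,40); P=[[q[0]+r*np.cos(t),q[1]+r*np.sin(t),z] for t in a for r,z in((.016,0),(.016,.03),(.0145,.034))]
    m=np.zeros((480*8,640*8),np.uint8); h=cv2.convexHull((proj(d,P)*8+3.5).astype(np.int32)); M=cv2.moments(h); return np.array([M['m10']/M['m00'],M['m01']/M['m00']])/8-.44,M['m00']/64
obs=[]
for d,g in((T,(441,268)),(S,(198,352))):
    u,v=g; r=15; p=d['color'][v-r:v+r,u-r:u+r].astype(int); m=((p.max(2)-p.min(2))<0.33*p.max(2)).astype(np.uint8)
    n,l,st,ce=cv2.connectedComponentsWithStats(m); k=l[r,r]; obs.append(ce[k]+[u-r,v-r]); print('cover blob',obs[-1],st[k])
for nm,sel in(('both',(0,1)),('T',(0,)),('S',(1,))):
    r=least_squares(lambda q:np.concatenate([sil((T,S)[i],q)[0]-obs[i] for i in sel]),[.467,-.304],diff_step=2e-3); print(nm,r.x,r.fun,[sil(d,r.x)[1] for d in(T,S)])
P,e=tri(T,(441.6,267),S,(197,345.4)); print('nub',P,e)
E
python3 m.py
```

```text
rivet [215.0266 254.4383] [374.0677 222.6608] [0.5691 0.208  0.0483] miss 0.0019345584735469303
rivet [246.8272 242.9383] [365.7272 241.1222] [0.5852 0.1317 0.0443] miss 0.0005991865672619445
rivet [278.6122 231.5964] [357.0726 260.1289] [0.6014 0.0554 0.044 ] miss 0.0005212072481640888
span 0.15601868897788038 yaw 11.94879923719659
fit [0.5853 0.1317 0.0454 0.2063] 11.81799103894422
[[-0.0964 -0.147 ]
 [-0.0038 -0.018 ]
 [ 0.0247  0.0084]
 [ 0.0554  0.0014]
 [ 0.0968  0.0369]
 [ 0.0056  0.0426]
 [-0.3719  1.1205]
 [ 0.1734 -0.4634]
 [ 0.0876 -0.5793]]
cover blob [440.6788 267.781 ] [  8   9  14  13 137]
cover blob [197.2374 351.8872] [  6   3  18  25 337]
both [ 0.4663 -0.3073] [-0.3821  0.3538  0.0085  0.6153] [187.9765625, 415.328125]
T [ 0.467  -0.3083] [-0.0048 -0.002 ] [187.890625, 416.15625]
S [ 0.4653 -0.3062] [ 0.0013 -0.0024] [187.890625, 414.6015625]
nub [ 0.4667 -0.3061  0.0332] 0.0015628873136356353
```

```bash
cat > go.py <<'E'
import sys
from h import *
from scipy.spatial.transform import Rotation as Ro
# usage: go.py x y z(fingertip) toolx_angle_deg
s=ctrl.get_state(); R0=Ro.from_quat(s['tcp_rot']); p=np.array(s['eef_pos'])
a=list(map(float,sys.argv[1:])); th=np.radians(a[3]); X=np.array([np.cos(th),np.sin(th),0]); Z=np.array([0,0,-1.]); R1=Ro.from_matrix(np.c_[X,np.cross(Z,X),Z])
t=np.array(a[:3])+[0,0,.022]
print('t',s['time'],'tip',np.round(p+R0.apply([0,0,.022]),4),'F',np.round(s['contact_force'],2),'open',s['opening'],'q',np.round(s['qpos'],2))
print('turn',np.round((R0.inv()*R1).as_rotvec(degrees=True),2),'shift mm',np.round(R0.inv().apply(t-p)*1000,1))
E
python3 go.py .5692 .208 .2 191.8
```

```text
t 1.1 tip [0.153  0.6574 0.2313] F [-0.44  0.56  0.41] open 0.9948938924582906 q [ 1.19  0.29  1.58  0.    1.28 -0.15]
turn [ -0.    -0.   -24.91] shift mm [-507.2 -343.3   31.3]
```

>>> send_rows(rows="0 0 -25 -507 -343 31 -1;0 0 -25 -507 -343 31 -1;0 0 -25 -507 -343 31 -1;0 0 -25 -507 -343 31 -1;0 0 -25 -507 -343 31 -1;0 0 -25 -507 -343 31 -1;0 0 -25 -507 -343 31 -1;0 0 -25 -507 -343 31 -1")

```text
time: 2.1
eef_pos: [0.4923, 0.291, 0.2285]
tcp_rot: [-0.104, 0.995, 0.0, 0.0]
contact_force: [0.7, 0.8, 0.2]
opening: -0.001
finger_force: 0.0
```

```bash
python3 go.py .5692 .208 .06 191.8
```

```text
t 2.1 tip [0.4923 0.291  0.2065] F [0.71 0.76 0.18] open -0.0012250318798953986 q [ 0.36  0.08  1.86  0.    1.2  -1.42]
turn [0.02 0.06 0.09] shift mm [-58.  -97.1 146.5]
```

>>> send_rows(rows="0 0 0 -58 -97 0 -1;0 0 0 -58 -97 0 -1;0 0 0 -58 -97 60 -1;0 0 0 -58 -97 115 -1;0 0 0 -58 -97 135 -1;0 0 0 -58 -97 135 -1;0 0 0 -58 -97 135 -1")

```text
time: 2.98
eef_pos: [0.5697, 0.2103, 0.096]
tcp_rot: [-0.104, 0.995, 0.0, 0.002]
contact_force: [0.3, -0.6, 1.1]
opening: -0.0
finger_force: 0.0
```

```bash
python3 go.py .5692 .208 .05 191.8; python3 -c "
from h import *
d=cam('top');save(d,'t1.png');e=cam('scene')
a=cv2.resize(d['color'][200:310,150:330],None,fx=3,fy=3,interpolation=2)
b=cv2.resize(e['color'][150:300,310:430],None,fx=4,fy=4,interpolation=2)
m=np.zeros((600,800,3),np.uint8);m[:330,:320]=a[:,:320];m[:600,320:800]=b;cv2.imwrite('pics/c1.png',m[:,:,::-1])"
```

```text
t 2.975 tip [0.5698 0.2103 0.074 ] F [ 0.3  -0.56  1.12] open -0.00016435216711324836 q [ 0.19  0.31  1.86 -0.    0.97 -1.59]
turn [-0.01  0.28  0.12] shift mm [ 1.1 -2.1 24. ]
```

View pics/c1.png

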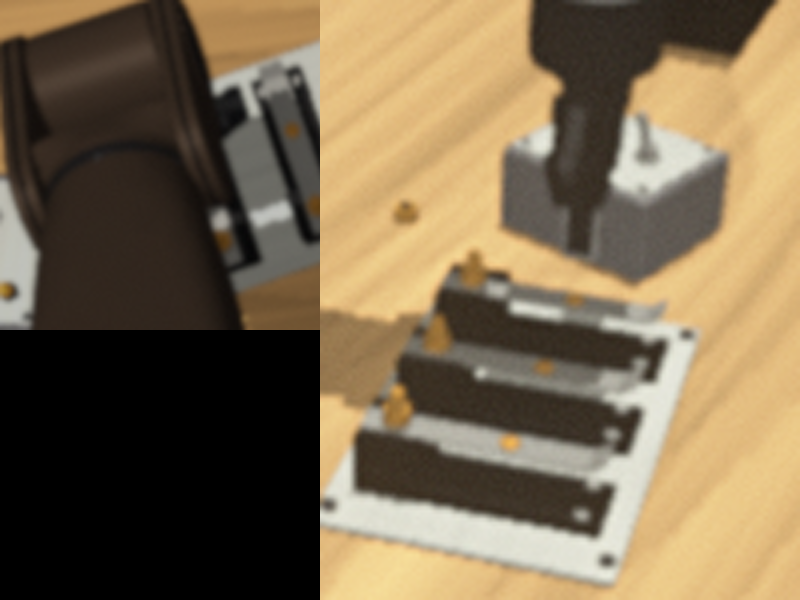

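The closed tip (crop 580,250) hangs right over the left rivet (crop 575,298), as the numbers say. I lower it to 3 mm above the rivet.

>>> send_rows(rows="0 0 0 1 -2 14 -1;0 0 0 1 -2 20 -1;0 0 0 1 -2 24 -1;0 0 0 1 -2 24 -1;0 0 0 1 -2 24 -1;0 0 0 1 -2 24 -1")

```text
time: 3.82
eef_pos: [0.5675, 0.2075, 0.0695]
tcp_rot: [-0.104, 0.995, 0.0, 0.0]
contact_force: [0.1, 0.3, -0.7]
opening: -0.001
finger_force: 0.0
```

```bash
python3 go.py .5692 .208 .042 191.8
```

```text
t 3.825 tip [0.5675 0.2075 0.0475] F [ 0.11  0.34 -0.72] open -0.0010430161148932686 q [ 0.18  0.35  1.87  0.    0.93 -1.6 ]
turn [-0.    0.04  0.09] shift mm [-1.8  0.1  5.5]
```

>>> send_rows(rows="0 0 0 -2 0 0 -1;0 0 0 -2 0 2 -1;0 0 0 -2 0 3 -1;0 0 0 -2 0 4 -1;0 0 0 -2 0 4 -1")

```text
time: 4.45
eef_pos: [0.5696, 0.208, 0.0658]
tcp_rot: [-0.104, 0.995, 0.0, 0.0]
contact_force: [0.0, 0.4, 3.9]
opening: -0.003
finger_force: 2.0
```

>>> send_rows(rows="0 0 0 0 0 1 -1;0 0 0 0 0 1.5 -1;0 0 0 0 0 1.5 -1")

```text
time: 4.82
eef_pos: [0.5696, 0.208, 0.0648]
tcp_rot: [-0.104, 0.995, 0.0, 0.0]
contact_force: [-2.2, 0.0, 6.8]
opening: -0.006
finger_force: 3.5
```

>>> send_rows(rows="0 0 0 0 0 1 -1;0 0 0 0 0 1.4 -1;0 0 0 0 0 1.4 -1;0 0 0 0 0 1.4 -1")

```text
time: 5.32
eef_pos: [0.5697, 0.208, 0.0639]
tcp_rot: [-0.104, 0.995, -0.0, 0.0]
contact_force: [-2.9, -1.7, 8.8]
opening: 0.003
finger_force: 4.7
```

>>> send_rows(rows="0 0 0 0 0 0.5 -1;0 0 0 0 0 0.5 -1;0 0 0 0 0 0.5 -1;0 0 0 0 0 0.5 -1;0 0 0 0 0 0.5 -1;0 0 0 0 0 0.5 -1")

```text
time: 6.08
eef_pos: [0.5697, 0.208, 0.0636]
tcp_rot: [-0.104, 0.995, -0.0, 0.0]
contact_force: [-2.8, -0.6, 10.2]
opening: -0.005
finger_force: 5.2
```

```bash
python3 go.py .5692 .208 .06 191.8
```

```text
t 6.075 tip [0.5697 0.208  0.0416] F [-2.8  -0.62 10.21] open -0.004963430995039821 q [ 0.18  0.36  1.86 -0.    0.92 -1.6 ]
turn [-0.01  0.03  0.1 ] shift mm [  0.5   0.1 -18.4]
```

Left leaf: 10.2 N held with the tip at 41.6 mm, about 3.4 mm of give, so it is sound. Next the middle leaf.

>>> send_rows(rows="0 0 0 0 0 -8 -1;0 0 0 0 0 -18 -1;0 0 0 0 -40 -18 -1;0 0 0 0 -78 -18 -1;0 0 0 0 -78 -14 -1;0 0 0 0 -78 -8 -1;0 0 0 0 -78 -8 -1;0 0 0 0 -78 -8 -1")

```text
time: 7.08
eef_pos: [0.5849, 0.1324, 0.0695]
tcp_rot: [-0.104, 0.995, 0.0, -0.0]
contact_force: [0.2, -0.4, -0.3]
opening: 0.003
finger_force: 0.0
```

```bash
python3 go.py .5853 .1317 .0438 191.8
```

```text
t 7.075 tip [0.5849 0.1324 0.0475] F [ 0.19 -0.35 -0.3 ] open 0.002507440306658514 q [ 0.05  0.34  1.88  0.    0.92 -1.73]
turn [ 0.01 -0.03  0.16] shift mm [-0.2 -0.8  3.7]
```

>>> send_rows(rows="0 0 0 0 -1 1 -1;0 0 0 0 -1 2.5 -1;0 0 0 0 -1 4 -1;0 0 0 0 -1 4 -1;0 0 0 0 -1 4 -1")

```text
time: 7.7
eef_pos: [0.5856, 0.1307, 0.066]
tcp_rot: [-0.104, 0.995, 0.0, 0.0]
contact_force: [-0.4, 1.7, 1.3]
opening: -0.001
finger_force: 0.7
```

>>> send_rows(rows="0 0 0 0 0 1 -1;0 0 0 0 0 2 -1;0 0 0 0 0 2 -1")

```text
time: 8.07
eef_pos: [0.5858, 0.1307, 0.0642]
tcp_rot: [-0.104, 0.995, 0.0, 0.0]
contact_force: [-0.4, 1.4, 5.5]
opening: 0.003
finger_force: 2.1
```

>>> send_rows(rows="0 0 0 0 0 1 -1;0 0 0 0 0 2 -1;0 0 0 0 0 2 -1")

```text
time: 8.45
eef_pos: [0.5858, 0.1307, 0.0625]
tcp_rot: [-0.104, 0.995, 0.0, 0.0]
contact_force: [-1.7, 1.4, 6.1]
opening: 0.001
finger_force: 3.4
```

>>> send_rows(rows="0 0 0 0 0 1 -1;0 0 0 0 0 2 -1;0 0 0 0 0 2.7 -1;0 0 0 0 0 2.7 -1;0 0 0 0 0 2.7 -1")

```text
time: 9.07
eef_pos: [0.5858, 0.1307, 0.0605]
tcp_rot: [-0.104, 0.995, 0.0, 0.0]
contact_force: [-3.9, 1.2, 10.0]
opening: -0.005
finger_force: 5.0
```

>>> send_rows(rows="0 0 0 0 0 0 -1;0 0 0 0 0 0 -1;0 0 0 0 0 0 -1;0 0 0 0 0 0 -1;0 0 0 0 0 0 -1")

```text
time: 9.7
eef_pos: [0.5858, 0.1307, 0.0605]
tcp_rot: [-0.104, 0.995, 0.0, 0.0]
contact_force: [-3.1, 0.3, 10.3]
opening: -0.002
finger_force: 5.0
```

>>> send_rows(rows="0 0 0 0 0 -10 -1;0 0 0 0 0 -22 -1;0 0 0 0 -40 -22 -1;0 0 0 0 -77 -22 -1;0 0 0 0 -77 -18 -1;0 0 0 0 -77 -12 -1;0 0 0 0 -77 -12 -1;0 0 0 0 -77 -12 -1")

```text
time: 10.7
eef_pos: [0.601, 0.0561, 0.0708]
tcp_rot: [-0.104, 0.995, 0.0, -0.0]
contact_force: [-0.4, -0.4, 0.3]
opening: 0.002
finger_force: 0.0
```

```bash
python3 go.py .6012 .0554 .0438 191.8
```

```text
t 10.7 tip [0.6009 0.0561 0.0488] F [-0.36 -0.36  0.26] open 0.0024706258536148456 q [-0.07  0.34  1.87 -0.    0.93 -1.85]
turn [ 0.01 -0.04  0.16] shift mm [-0.1 -0.7  5. ]
```

Middle leaf: about 10.2 N held with the tip at 38.5 mm, about 6.5 mm of give, so it is the tired one. The right leaf still gets its test.

>>> send_rows(rows="0 0 0 0 -0.5 2 -1;0 0 0 0 -0.5 4 -1;0 0 0 0 -0.5 5.5 -1;0 0 0 0 -0.5 5.5 -1;0 0 0 0 -0.5 5.5 -1")

```text
time: 11.32
eef_pos: [0.6016, 0.0549, 0.066]
tcp_rot: [-0.103, 0.995, 0.0, 0.0]
contact_force: [-1.1, 1.3, 3.8]
opening: -0.0
finger_force: 1.8
```

>>> send_rows(rows="0 0 0 0 0 1 -1;0 0 0 0 0 2 -1;0 0 0 0 0 2 -1")

```text
time: 11.7
eef_pos: [0.6017, 0.0549, 0.0647]
tcp_rot: [-0.104, 0.995, 0.0, 0.0]
contact_force: [-2.4, 0.9, 7.2]
opening: -0.003
finger_force: 3.9
```

>>> send_rows(rows="0 0 0 0 0 0.7 -1;0 0 0 0 0 1.2 -1;0 0 0 0 0 1.2 -1;0 0 0 0 0 1.2 -1")

```text
time: 12.2
eef_pos: [0.6018, 0.0549, 0.064]
tcp_rot: [-0.104, 0.995, 0.0, 0.0]
contact_force: [-3.5, 1.0, 10.3]
opening: -0.002
finger_force: 5.0
```

```bash
python3 go.py .6012 .0554 .0438 191.8
```

```text
t 12.2 tip [0.6018 0.0549 0.042 ] F [-3.47  1.01 10.26] open -0.0020589221797558286 q [-0.08  0.35  1.87  0.    0.92 -1.86]
turn [0.01 0.01 0.09] shift mm [ 0.5  0.6 -1.8]
```

>>> send_rows(rows="0 0 0 0 0 0 -1;0 0 0 0 0 0 -1;0 0 0 0 0 0 -1;0 0 0 0 0 0 -1;0 0 0 0 0 0 -1")

```text
time: 12.82
eef_pos: [0.6018, 0.0549, 0.064]
tcp_rot: [-0.104, 0.995, 0.0, 0.0]
contact_force: [-2.4, 1.7, 10.3]
opening: -0.001
finger_force: 5.0
```

>>> send_rows(rows="0 0 0 0 0 -20 -1;0 0 0 0 0 -70 -1;0 0 0 0 0 -80 0;0 0 0 206 -328 -80 0.4;0 0 0 206 -328 -80 0.4;0 0 0 206 -328 -80 0.4;0 0 0 206 -328 -80 0.4;0 0 0 206 -328 -80 0.4")

```text
time: 13.82
eef_pos: [0.4919, -0.2401, 0.1418]
tcp_rot: [-0.104, 0.995, 0.0, -0.0]
contact_force: [1.3, 0.6, 0.7]
opening: 0.699
finger_force: 0.0
```

```bash
python3 go.py .4665 -.307 .08 191.8
```

```text
t 13.825 tip [ 0.4919 -0.2401  0.1198] F [1.31 0.59 0.69] open 0.6994597366442565 q [-0.64  0.13  1.98 -0.    1.03 -2.42]
turn [ 0.01 -0.03  0.09] shift mm [ 38.6 -60.2  39.8]
```

>>> send_rows(rows="0 0 0 38 -60 0 0.5;0 0 0 38 -60 0 0.5;0 0 0 38 -60 20 0.5;0 0 0 38 -60 40 0.5;0 0 0 38 -60 40 0.5;0 0 0 38 -60 40 0.5")

```text
time: 14.58
eef_pos: [0.4689, -0.3045, 0.1027]
tcp_rot: [-0.104, 0.995, -0.0, 0.0]
contact_force: [-0.2, -1.0, 0.6]
opening: 0.749
finger_force: 0.0
```

```bash
python3 go.py .4665 -.307 .005 191.8;python3 -c "
from h import *
d=cam('top');e=cam('scene')
a=cv2.resize(d['color'][215:315,390:490],None,fx=4,fy=4,interpolation=2)
b=cv2.resize(e['color'][270:390,130:250],None,fx=3.33,fy=3.33,interpolation=2)
m=np.hstack([a,b[:400-1].copy() if b.shape[0]<400 else b[:400]]) if b.shape[0]>=400 else np.hstack([a[:b.shape[0]],b]);cv2.imwrite('pics/c2.png',m[:,:,::-1])"
```

```text
t 14.575 tip [ 0.4689 -0.3045  0.0807] F [-0.19 -0.97  0.58] open 0.7486554425258415 q [-0.76  0.21  1.97  0.    0.96 -2.54]
turn [-0.01  0.01  0.14] shift mm [ 2.9 -1.9 75.7]
```

View pics/c2.png

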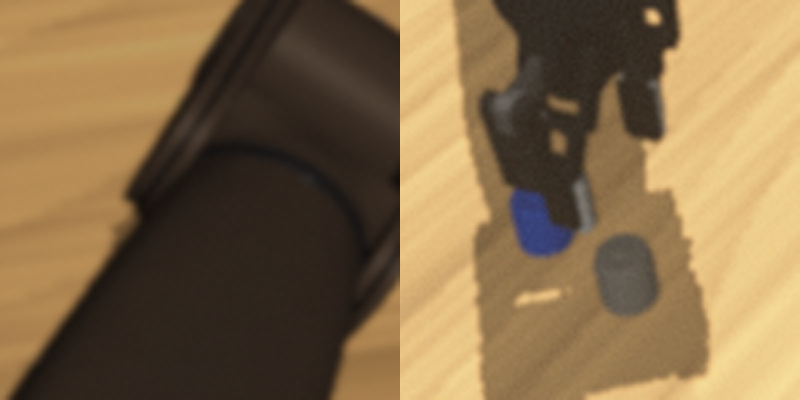

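The open fingers stand on both sides above the grey cap (crop 627,275), and the blue one (crop 540,220) is outside the finger path. I descend, close and hold.

>>> send_rows(rows="0 0 0 3 -2 20 0.5;0 0 0 3 -2 45 0.5;0 0 0 3 -2 65 0.5;0 0 0 3 -2 75 0.5;0 0 0 3 -2 75 0.5;0 0 0 3 -2 75 0.5")

```text
time: 15.42
eef_pos: [0.4666, -0.3081, 0.0282]
tcp_rot: [-0.104, 0.995, -0.001, 0.001]
contact_force: [-1.2, -0.1, 0.2]
opening: 0.751
finger_force: 0.0
```

>>> send_rows(rows="0 0 0 0 0 0 0;0 0 0 0 0 0 -0.2;0 0 0 0 0 0 -0.4;0 0 0 0 0 0 -0.6;0 0 0 0 0 0 -0.6;0 0 0 0 0 0 -0.6", grip_force=25)

```text
time: 16.18
eef_pos: [0.4663, -0.3078, 0.0281]
tcp_rot: [-0.104, 0.995, -0.0, 0.0]
contact_force: [-0.6, 2.1, 6.2]
opening: 0.366
finger_force: 25.0
```

```bash
python3 go.py .4665 -.307 .12 191.8
```

```text
t 16.175 tip [ 0.4663 -0.3079  0.0061] F [-0.55  2.09  6.19] open 0.3659529916880445 q [-0.77  0.33  1.99  0.    0.82 -2.54]
turn [-0.03  0.02  0.09] shift mm [  -0.4    0.7 -113.9]
```

>>> send_rows(rows="0 0 0 0 0 -20 -0.6;0 0 0 0 0 -70 -0.6;0 0 0 0 0 -130 -0.6;0 0 0 0 0 -132 -0.6")

```text
time: 16.68
eef_pos: [0.4688, -0.3102, 0.1666]
tcp_rot: [-0.104, 0.995, -0.005, 0.004]
contact_force: [-0.2, -0.6, 0.1]
opening: 0.367
finger_force: 25.0
```

```bash
python3 go.py .5227 .1186 .138 191.8
```

```text
t 16.675 tip [ 0.469  -0.3104  0.1446] F [-0.21 -0.63  0.15] open 0.367403282305245 q [-0.77  0.12  1.94 -0.    1.07 -2.54]
turn [-0.63  0.43  0.1 ] shift mm [-141.1  408.5    3.1]
```

>>> send_rows(rows="0 0 0 -142 406 0 -0.6;0 0 0 -142 406 0 -0.6;0 0 0 -142 406 0 -0.6;0 0 0 -142 406 0 -0.6;0 0 0 -142 406 0 -0.6;0 0 0 -142 406 0 -0.6;0 0 0 -142 406 0 -0.6;0 0 0 -142 406 0 -0.6")

```text
time: 17.68
eef_pos: [0.5204, 0.1222, 0.1587]
tcp_rot: [-0.106, 0.994, 0.0, -0.001]
contact_force: [-0.2, -0.1, -0.0]
opening: 0.369
finger_force: 25.1
```

>>> send_rows(rows="0 0 0 0 0 0 -0.6;0 0 0 0 0 0 -0.6;0 0 0 0 0 20 -0.6;0 0 0 0 0 40 -0.6;0 0 0 0 0 40 -0.6;0 0 0 0 0 40 -0.6")

```text
time: 18.42
eef_pos: [0.5218, 0.1182, 0.1201]
tcp_rot: [-0.103, 0.995, -0.0, 0.0]
contact_force: [-0.6, 0.7, -1.4]
opening: 0.378
finger_force: 25.1
```

```bash
cat > v.py <<'E'
from h import *
d=cam('top');e=cam('scene')
for n,q in(('T',d),('S',e)): print(n,'post top/foot proj',proj(q,[[.5227,.1186,.064],[.5227,.1186,.042]]).round(1).tolist())
a=cv2.resize(d['color'][220:320,205:305],None,fx=4,fy=4,interpolation=2)
b=cv2.resize(e['color'][190:290,310:410],None,fx=4,fy=4,interpolation=2)
import sys
cv2.imwrite('pics/'+sys.argv[1],np.hstack([a,b])[:,:,::-1])
E
python3 go.py .5227 .1186 .084 191.8; python3 v.py c3.png
```

```text
t 18.425 tip [0.5218 0.1182 0.0981] F [-0.59  0.65 -1.38] open 0.37818381063812245 q [ 0.03  0.13  2.02 -0.    0.99 -1.74]
turn [-0.01  0.05  0.01] shift mm [-1.   0.2 14.1]
T post top/foot proj [[254.7, 267.1], [255.8, 268.8]]
S post top/foot proj [[339.3, 229.0], [339.1, 237.0]]
```

View pics/c3.png

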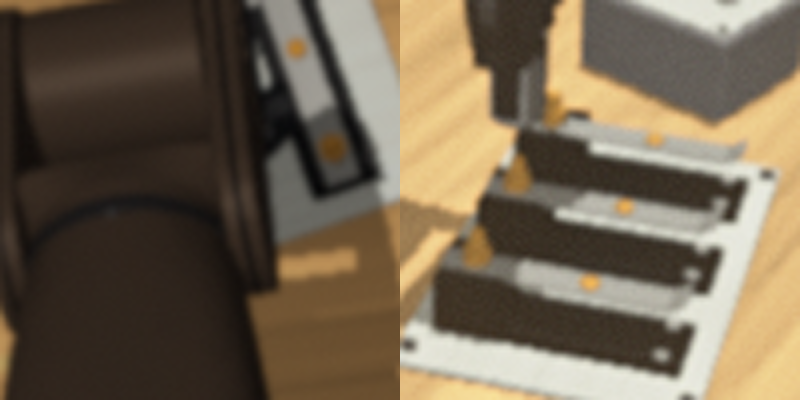

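The picture shows the finger over the middle post (crop 518,170), but it hides the cover. I look closer before lowering.

```bash
cat > v2.py <<'E'
from h import *
import sys
d=cam('scene');s=ctrl.get_state();x,y,z=s['eef_pos']
c=proj(d,[[x,y,z-.022]])[0]; u,v=c.astype(int)
b=d['color'][v-35:v+35,u-35:u+35]; k=8
m=cv2.resize(b,None,fx=k,fy=k,interpolation=cv2.INTER_CUBIC); m2=m.copy()
m=cv2.convertScaleAbs(m,alpha=1.6,beta=20); m2=m[:, :240*0+560].copy()
t=np.linspace(0,2*np.pi,40)
for zz,r in((-.0281,.016),(.0059,.0145)):
    p=proj(d,[[x+r*np.cos(a),y+r*np.sin(a),z+zz] for a in t]); p=((p-[u-35,v-35]+.5)*k).astype(np.int32); cv2.polylines(m2,[p],True,(255,0,0),1)
cv2.imwrite('pics/'+sys.argv[1],np.hstack([m[:,100:480],m2[:,100:480]])[:,:,::-1])
E
python3 v2.py c4.png
```

```text
(no output)
```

View pics/c4.png

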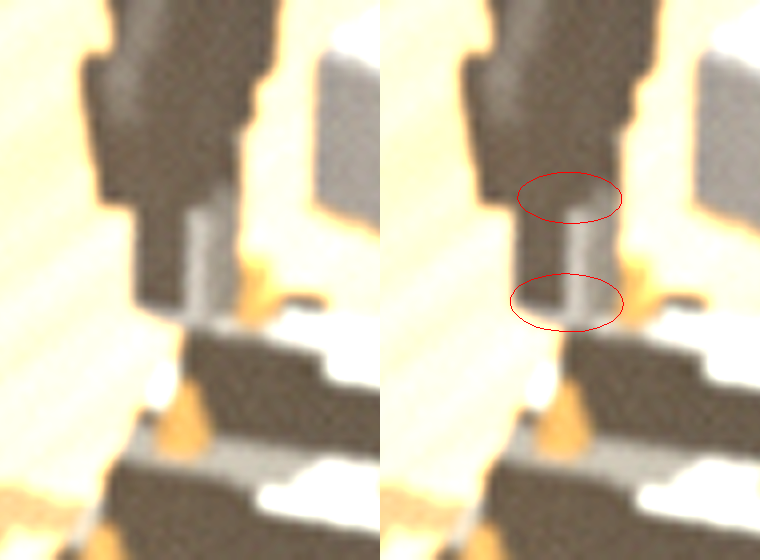

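The grey cover is in the grip, and its bottom rim matches the model outline. The post tip also projects where it is seen. I lower to just above the post and fix the centring.

>>> send_rows(rows="0 0 0 -1 0 10 -0.6;0 0 0 -1 0 20 -0.6;0 0 0 -1 0 24 -0.6;0 0 0 -1 0 24 -0.6;0 0 0 -1 0 24 -0.6")

```text
time: 19.2
eef_pos: [0.5224, 0.1192, 0.0955]
tcp_rot: [-0.104, 0.995, -0.0, 0.0]
contact_force: [-0.0, 0.3, -0.1]
opening: 0.368
finger_force: 25.1
```

```bash
python3 go.py .5227 .1186 .048 191.8
```

```text
t 19.2 tip [0.5224 0.1192 0.0735] F [-0.01  0.33 -0.11] open 0.36819060574133483 q [ 0.03  0.17  2.03 -0.    0.94 -1.74]
turn [-0.    0.02  0.09] shift mm [-0.1 -0.7 25.5]
```

>>> send_rows(rows="0 0 0 0 -0.7 5 -0.6;0 0 0 0 -0.7 9 -0.6;0 0 0 0 -0.7 13 -0.6;0 0 0 0 -0.7 16 -0.6;0 0 0 0 -0.7 16 -0.6")

```text
time: 19.82
eef_pos: [0.5221, 0.1185, 0.079]
tcp_rot: [-0.104, 0.995, 0.0, -0.0]
contact_force: [0.6, -0.2, 0.3]
opening: 0.367
finger_force: 25.1
```

>>> send_rows(rows="0 0 0 0 0 3 -0.6;0 0 0 0 0 5 -0.6;0 0 0 0 0 7 -0.6;0 0 0 0 0 7 -0.6;0 0 0 0 0 7 -0.6")

```text
time: 20.45
eef_pos: [0.5224, 0.1185, 0.0724]
tcp_rot: [-0.104, 0.995, -0.0, 0.0]
contact_force: [-1.3, 0.3, -0.2]
opening: 0.367
finger_force: 25.1
```

```bash
python3 go.py .5227 .1186 .048 191.8
```

```text
t 20.45 tip [0.5224 0.1185 0.0504] F [-1.26  0.33 -0.19] open 0.36704193644675637 q [ 0.03  0.21  2.04 -0.    0.9  -1.74]
turn [-0.    0.    0.09] shift mm [-0.3  0.   2.4]
```

>>> send_rows(rows="0 0 0 0 0 1 -0.6;0 0 0 0 0 2 -0.6;0 0 0 0 0 3 -0.6;0 0 0 0 0 3 -0.6")

```text
time: 20.95
eef_pos: [0.5224, 0.1185, 0.0701]
tcp_rot: [-0.104, 0.995, -0.0, -0.0]
contact_force: [-4.1, -0.0, 5.5]
opening: 0.366
finger_force: 25.5
```

>>> send_rows(rows="0 0 0 0 0 1 -0.6;0 0 0 0 0 1 -0.6;0 0 0 0 0 1 -0.6")

```text
time: 21.32
eef_pos: [0.5225, 0.1185, 0.07]
tcp_rot: [-0.104, 0.995, -0.0, -0.001]
contact_force: [-4.8, 0.1, 11.6]
opening: 0.364
finger_force: 25.9
```

```bash
python3 go.py .5227 .1186 .048 191.8
```

```text
t 21.325 tip [0.5225 0.1185 0.048 ] F [-4.85  0.12 11.59] open 0.3643309847601285 q [ 0.03  0.21  2.04 -0.    0.89 -1.74]
turn [-0.   -0.06  0.11] shift mm [-0.2  0.   0. ]
```

The cover is on the seat: z stays at home height while the force climbs. I ease off, let go and retreat upward.

>>> send_rows(rows="0 0 0 0 0 -1 -0.6;0 0 0 0 0 -1 -0.1;0 0 0 0 0 -1 0.1;0 0 0 0 0 -1 0.1;0 0 0 0 0 -1 0.1")

```text
time: 21.95
eef_pos: [0.5223, 0.1185, 0.0692]
tcp_rot: [-0.104, 0.995, 0.0, -0.0]
contact_force: [-0.3, 0.3, -0.3]
opening: 0.547
finger_force: 0.0
```

>>> send_rows(rows="0 0 0 0 0 -15 0.1;0 0 0 0 0 -60 0.1;0 0 0 0 0 -120 0.1;0 0 0 0 -60 -150 0.1;0 0 0 0 -120 -150 0.1;0 0 0 0 -180 -150 0.1;0 0 0 0 -240 -150 0.1;0 0 0 0 -250 -150 0.1")

```text
time: 22.95
eef_pos: [0.5744, -0.1297, 0.2207]
tcp_rot: [-0.101, 0.995, -0.001, 0.001]
contact_force: [-0.1, 0.1, -0.1]
opening: 0.549
finger_force: 0.0
```

```bash
cat > f.py <<'E'
from h import *
s=ctrl.get_state();print(s['time'],np.round(s['eef_pos'],3),s['opening'])
d=cam('top');e=cam('scene')
for n,q in(('T',d),('S',e)):
    for r in ctrl.look_for(q,'cover')[:4]: print(n,round(r['p'],2),w(q,r['position']).round(4))
t=np.linspace(0,2*np.pi,60); L=[]
for q,(x0,y0) in((d,(195,205)),(e,(305,180))):
    b=cv2.resize(q['color'][y0:y0+100,x0:x0+125],None,fx=3.2*1,fy=3.2,interpolation=2)[:320,:400]; b2=b.copy()
    for z,r in((.042,.016),(.076,.0145)):
        p=((proj(q,[[.5225+r*np.cos(a),.1185+r*np.sin(a),z] for a in t])-[x0,y0]+.5)*3.2).astype(np.int32); cv2.polylines(b2,[p],True,(255,0,0),1)
    L.append(np.vstack([b,b2])[:600])
cv2.imwrite('pics/fin.png',np.hstack(L)[:,:,::-1])
E
python3 f.py
```

```text
22.95 [ 0.574 -0.13   0.221] 0.5486781540139268
T 0.57 [ 0.3944 -0.2937  0.0327]
T 0.51 [0.5238 0.1136 0.0765]
T 0.42 [0.5207 0.3617 0.0582]
S 0.91 [ 0.4042 -0.3011  0.0267]
S 0.65 [0.529  0.105  0.0674]
```

View pics/fin.png

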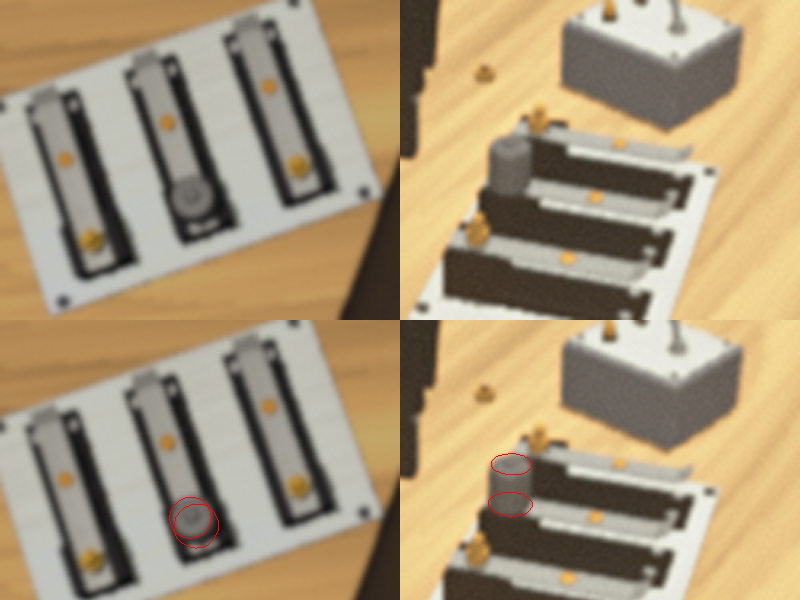

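The cover stands upright on the middle post, with its outline matching the fully-home model (scene crop 510,165). Nothing else has been disturbed, so I hand in.

```bash
python3 -c "
from plant import ctrl
print(ctrl.sign_off())"
```

```text
the job is handed in; nothing more can be done
None
```

I pressed all three leaves to about 10 N, left to right; the middle one gave most (about 6.5 mm against roughly 3 mm for the others), so the grey cover now sits fully home on the middle post, and I handed the job in.

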